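# Feed a sample rack home along its guide rail with the loading pusher

### The job

Load the sample rack into the analyser's reader: take the loading pusher from its tray, and with its blade and heel feed the rack along the guide rail, under the visor, until the spring catch snaps shut behind it, keeping it pressed flat against the rail all the way. Go gently, feeling for the rail and the stop instead of forcing them, and do not touch the rack with the gripper. Then stand the pusher back in its tray and leave the other things where they are.

Things in the scene. Friction and masses are not known exactly. Their poses are not given: they have to be found in the camera images.
- reader: white reader housing on the analyser top (z = 0), 110 mm high. Its frame marks the nominal lane: y = feed direction, x = 0 the nominal front face of the guide rail (lane at -x, towards the robot), y = 0 the nominal blocking face of the catch. The rail is clamped in slots: really it stands up to 5 mm off in x, 12 mm off in y and 0.015 rad turned, so feel for it.
- catch (a joint): steel spring catch in a low window of the rail, rad. 0 = closed: sprung out 5 mm into the lane, 3 to 10 mm above the table. Its ramp (y = -25 to -5 mm) lets the rack pass, pushing it off the rail with 0.6 to 1.2 N: about 0.21 when the rack is flat on the rail, 0.04 less per mm off. It snaps back to 0 once the rack's tail has passed y = 0, blocking its return.
- plunger (a joint): spring plunger, metres pressed in. It sticks 8 mm out of the rigid end stop (grey block on the rail, face 154 mm ahead of the catch; a 24 mm high cheek, 2 mm clear of the rack, flanks the lane's last 40 mm): 2 N at first touch, 4 N when level with the block. So the rack's tail goes at most 4 mm past the catch; let go, the plunger pushes it back against the catch.
- visor (a point): middle of the entry edge of the clear splash visor (reader frame x = -12, y = -7, underside 107 mm up, top 110). From the housing (x = 17 to 73, y = -10 to +176) it reaches over the lane to x = -40 mm, with a lip hanging to 102 mm, and on to y = +173. Below, the robot's side is open. The aluminium rail (8 mm thick, 22 mm high) runs from y = -260 to +156 mm on a low foot that lies behind it.
- rack: grey sample rack with five capped tubes, about 0.2 kg, 24 (x) x 150 (y) x 96 mm high; origin at the centre of its underside. +y end = nose, goes first; -y = tail; +x side runs on the rail. It starts 1 to 28 mm off the rail, askew, nose short of the catch. Push on its solid foot plate (lowest 10 mm). Sliding takes 1 to 2 N; pressed to the rail with about 5 N it feeds well; over 25 N harms it.
- rack_nose (a point): bottom corner of the rack: nose end, rail side (+12, +75 mm from its origin)
- rack_tail (a point): bottom corner of the rack: tail end, rail side (+12, -75 mm from its origin)
- pusher: grey plastic loading pusher, 0.12 kg, 195 mm long, standing on its flat sole in the tray. Origin: on its underside below the middle of the grip fin; y = forward. Sole 28 x 60 mm under the fin. With the rack flat on the rail and the pusher against it, this origin is 20 mm in front of the rail face (x = -20) and 80 mm behind the rack's tail.
- pusher_fin (a point): where to grasp: middle of the black upright fin, 57 mm above the underside. The fin is 12 mm thick (x), 44 mm long (y) and reaches from 10 to 76 mm up; grasp it across its thickness from above, fingertips higher than the rail.
- pusher_heel (a point): middle of the heel face at y = +80 mm in the pusher's frame (x = -4 to +10 mm, 13 mm high), which pushes the rack's tail beside the catch, clear of it.
- pusher_blade (a point): front end of the side blade, inner face: x = -4, y = +165 mm in the pusher's frame. The blade (6 mm thick, 13 mm high) runs ahead from the heel, parallel to y; its inner face presses on the rack's outer side, towards the rail. Held 0.01 to 0.02 rad toed in (front end nearer the rail), it also keeps the rack's nose on the rail.
- tray: low white parking tray fixed on the analyser top, outside 52 (x) x 216 (y) x 12 mm high, walls 4 mm, floor 4 mm; origin at the centre of its underside. The pusher stands in it with its origin 67.5 mm to the -y side of the tray's, pointing along the tray's +y, with about 8 mm of play at either side and 7 mm at the ends.
- dish: clear round petri dish, 62 mm across, 14 high; a bystander, leave it where it is. Origin at the centre of its underside
- pen: marker pen, 132 mm long; a bystander, leave it where it is. Origin at the centre of its underside
- opener: moulded cap opener with a finger ring, 90 x 25 x 12 mm; a bystander, leave it where it is. Origin at the centre of its underside
- bottle: small amber reagent bottle, 33 x 56 x 94 mm; a bystander, leave it where it is. Origin at the centre of its underside

How it is judged (in metres and radians):
On the way, in this order (a step that is already met when the one before it is completed fails the run):
1. half-way home the pusher presses the rack flat against the rail (contact force between pusher and rack above 1.5 N and value of joint catch above 0.12 rad and angle between the y axis of rack and the y axis of reader, either way round below 0.035 rad and y of rack_nose in the frame of reader between 0.04 and 0.13 m), for 0.2 s.
2. the catch has snapped shut behind the rack, which presses on the plunger (value of joint catch below 0.06 rad and value of joint plunger above 0.0012 m and y of rack_tail in the frame of reader above -0.014 m), for 0.2 s.
At the end, for the whole second after the job is handed in: The rack stands upright and still, fully home: the catch closed (under 0.06 rad) behind its tail, holding it on the pressed plunger (over 1.2 mm), in line with the lane within 0.04 rad; the pusher stands upright and still on the floor of its tray, as it stood at first (all of step 2 and angle between the y axis of rack and the y axis of reader, either way round below 0.04 rad and angle between rack's own z axis and vertical below 0.05 rad and linear speed of each of rack, pusher below 0.01 m/s and z of pusher in the frame of tray between 0.001 and 0.007 m and angle between pusher's own z axis and vertical below 0.06 rad and y of pusher in the frame of tray between -0.0825 and -0.0525 m and x of pusher in the frame of tray between -0.012 and 0.012 m); the robot touches nothing.
It fails at once if the pusher's force on the rack exceeds 25 N (contact force between pusher and rack above 25 N).
It fails at once if while it passes the catch the rack strays off the rail (catch under 0.06 rad, some 3.5 mm off) or turns more than 0.045 rad out of line (y of rack_nose in the frame of reader above 0.018 m and y of rack_tail in the frame of reader below -0.022 m and (value of joint catch below 0.06 rad or angle between the y axis of rack and the y axis of reader, either way round above 0.045 rad)).
It fails at once if the gripper or arm touches the rack (contact force between any of the arm, the fingers and rack above 0.5 N).
It fails at once if the rack tips (angle between rack's own z axis and vertical above 0.2 rad).
It fails at once if a bystander is moved more than 20 mm (distance of any of dish, pen, opener, bottle from where it was at the start of the episode above 0.02 m).
It also fails if it takes over 72 s, if anything falls off the work surface, if the arm or the gripper's body presses on something with over 40 N, if the wrist force passes 120 N, or if a joint passes its speed limit or range.

### The arm

A 7-joint arm with a two-finger parallel gripper is mounted at the origin on a cart in front of the work surface, level with it; the furniture and walls round the work are solid. World frame = base frame: x ahead of the robot, y to its left, z up, the work surface at z = 0. Lengths are in mm, angles in rad, forces in N, time in s.
With the tool pointing down it reaches from about 400 to 875 mm from the base axis. Payload 4.4 kg.
Tool frame: the origin (TCP) lies at the very end of the fingers, on their centre line; the grasp point (between the pads) lies 19 mm behind it; z points along the fingers, y is the line along which they close (so a half turn about z gives the same grasp; the last joint's range is limited). The gripper opens to 85 mm and grips with 20 to 120 N. Pads are 22 mm wide; open, the fingers measure 114 mm over their backs; the gripper's body (76 mm by 85 mm) begins 54 mm behind the grasp point. The pads swing forward as they close: fully open they stand 13 mm farther back than shut.
Start: joints at [-1.332, 0.628, 0.038, 1.517, -0.027, 0.996, -0.02], TCP at [195.042, 620.061, 231.313] pointing down, gripper open.
Joint ranges: [-3.06, 3.06], [-0.37, 2.12], [-1.25, 1.32], [0.18, 2.47], [-1.1, 4.24], [0.23, 1.98], [-2.94, 2.94]. Speed limits (rad/s): [2.57, 2.57, 3.14, 3.14, 3.14, 3.14, 3.14].

### API

Orientations are given as [roll, pitch, yaw] about the fixed x, y, z axes, in that order (R = Rz(yaw) Ry(pitch) Rx(roll)).
In Python, from cell import read_state, get_image, camera_info, finish_job gives the robot as it stands.
- The arm moves only by the tool play_rows, never from a script. Its argument "deltas" is one flat list of numbers, 7 for each row, row after row: the shift along the tool's x, y, z in mm, then the turn, a rotation vector about the tool's x, y, z in rad, then the opening, from 0 (shut) to 1 (fully open). In form: [dx, dy, dz, ax, ay, az, grip, dx, dy, dz, ax, ay, az, grip, ...]. A call has 1 to 10 rows; each row is the pose to reach, as a shift and turn from the pose commanded when the call began, along the tool's axes at that moment; what a row does not reach only later rows make up. A row lasts 1/8 s, in which the tool goes at most 62.5 mm and 10.7 degrees, less where a joint would pass 70% of its speed; a pose out of reach is approached as far as the arm can. A call with a gripper value outside its range is refused whole. The fingers move at their own pace and stop on an object; the grip force is fixed at half the most. Time passes only in rows, so rows that repeat a pose let the fingers close. It gives the time, the measured TCP pose, the force, the opening and the grip force at its end, in the units of the state.
- read_state(): the state, without advancing time (a new reading comes with each control period).
- get_image(name): name is "scene" or "top" or "wrist"; returns the picture (384x512x3 uint8, red, green, blue); there is no depth.
- camera_info(name): a dict with "fx", "fy", "cx", "cy" (pixels), "T" (4x4, takes a point from camera to world coordinates). Camera axes: x right, y down, z forward; pixel columns grow to the right and rows downward; lengths in mm; the calibration is good to about 2 mm. A picture is of the moment at which its call begins: read the wrist's pose just before it. camera_info takes no time and is no camera call; for the wrist camera it gives the pose at the moment of the call.
- finish_job(): hands the job in; it is judged then, once.
The state is a dict: "clock": time; "qpos": joint angles; "qd": joint speeds; "tau": joint torques, N m; "eef_pos": TCP position; "tool_rot": TCP orientation; "force": force on the tool from outside, world axes, zero at the start; "torque": the same for the moment, N m; "width": finger opening in mm; "gripper_force": force on a finger pad.
Only numpy, scipy, OpenCV 4.12 (cv2) and the standard library are available. Lean on these libraries where they do the work, as an engineer would, in place of code of your own. Each camera call takes 0.05 s, during which the arm holds its last target. There are 200 camera calls.

## Working session

There is one attempt and no reset: what is moved stays moved. The work goes in short steps, Python scripts to look and compute and a tool call to move; the robot and the scene stay as the last step left them, time stands still between calls to the robot, and variables do not carry over. Pictures are saved under pics/ and viewed, at most 13 in all, crops included, and the job is handed in when it is done.

Besides the shell and the picture viewer there is one more tool, called after "Emit:" by a JSON object that holds its "op" and its "data". play_rows: Moves the arm, as the interface text tells. Its arguments: {"type":"object","properties":{"deltas":{"type":"array"}},"required":["deltas"]}

```bash
mkdir -p pics; ls
python3 - <<'E'
from cell import *
import cv2
s=read_state();print({k:s[k] for k in s})
for n in("scene","top"):
    im=get_image(n);cv2.imwrite(f"pics/{n}0.png",cv2.resize(im[:,:,::-1],(800,600),interpolation=cv2.INTER_CUBIC))
    c=camera_info(n);print(n,c)
E
```

```text
pics
{'clock': 0.0, 'qpos': array([-1.33180576,  0.62933842,  0.03841032,  1.51837655, -0.02703907,
        0.99630227, -0.01999149]), 'qd': array([ 0.00100815, -0.00140242, -0.00158224, -0.00122343, -0.00270949,
       -0.00070248, -0.00078175]), 'tau': array([ 1.01006113e-03, -5.63420033e+01,  1.22621711e+00, -1.93437445e+01,
        1.10375573e-02,  1.06060159e-02,  7.55806980e-06]), 'eef_pos': array([194.81521009, 619.45674176, 230.39076281]), 'tool_rot': array([-3.13968434e+00, -2.63264320e-05,  2.83681470e+00]), 'force': array([ 0.2176353 , -0.93310372,  0.03387431]), 'torque': array([-0.06148304, -0.00858146, -0.04608147]), 'gripper_force': 0.0, 'width': 85.34950188976994}
scene {'fx': 406.184181347635, 'fy': 406.184181347635, 'cx': 254.4762358616058, 'cy': 189.96717568860345, 'T': array([[ 7.79439992e-01, -3.46261612e-01,  5.22088302e-01,
        -7.21459244e+00],
       [-6.26194301e-01, -4.05583502e-01,  6.65869897e-01,
        -8.52853976e+02],
       [-1.88147814e-02, -8.45934347e-01, -5.32955050e-01,
         7.17924446e+02],
       [ 0.00000000e+00,  0.00000000e+00,  0.00000000e+00,
         1.00000000e+00]])}
top {'fx': 401.4345509500022, 'fy': 401.4345509500022, 'cx': 254.96343182067147, 'cy': 190.10665366289146, 'T': array([[-2.71917090e-02, -9.82366082e-01,  1.84979708e-01,
         4.08883692e+02],
       [-9.99310247e-01,  2.20317306e-02, -2.98937035e-02,
        -7.55020716e+01],
       [ 2.52911373e-02, -1.85664978e-01, -9.82287572e-01,
         1.16096629e+03],
       [ 0.00000000e+00,  0.00000000e+00,  0.00000000e+00,
         1.00000000e+00]])}
```

View pics/top0.png

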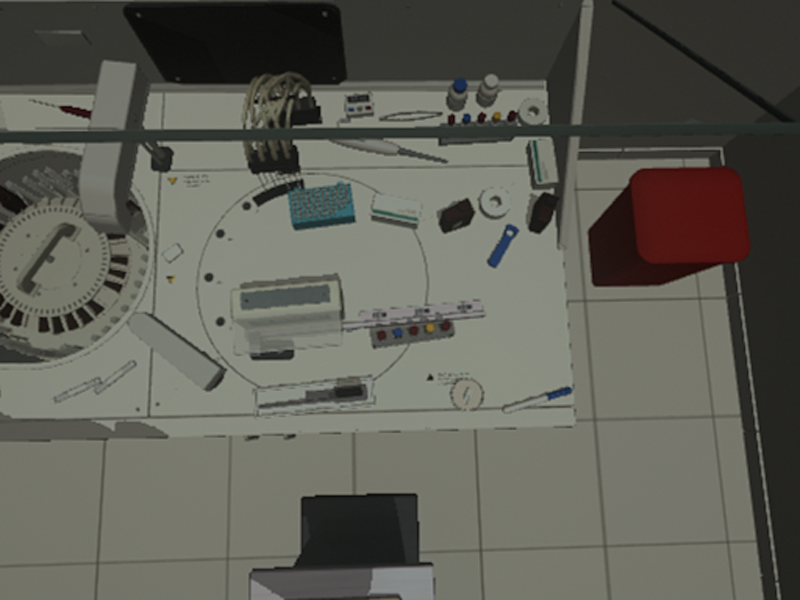

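View pics/scene0.png

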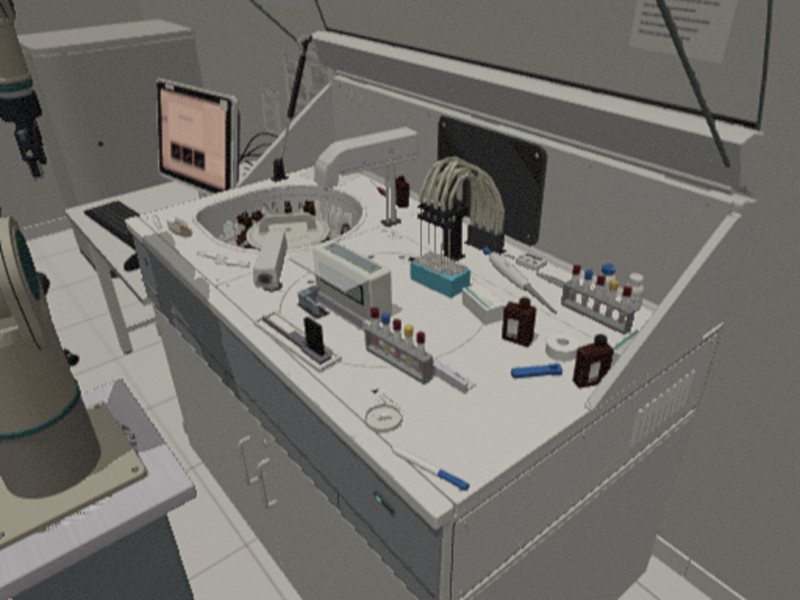

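The top view shows the reader housing at (232–342, 280–355), the rack at (370–455, 320–345), the tray at (255–375, 377–415) with the fin near (350, 392), and the dish at (467, 393). Feed is to the left, which is world +y. I'll take a zoomed crop next.

```bash
cat > h.py <<'E'
from cell import *
import cv2, numpy as np
from scipy.spatial.transform import Rotation as R
def ray(c,u,v,z):
    d=c["T"][:3,:3]@[(u-c["cx"])/c["fx"],(v-c["cy"])/c["fy"],1]; o=c["T"][:3,3]
    return o+d*(z-o[2])/d[2]
def proj(c,P):
    p=np.linalg.inv(c["T"])@np.append(P,1); return np.array([c["fx"]*p[0]/p[2]+c["cx"],c["fy"]*p[1]/p[2]+c["cy"]])
E
python3 - <<'E'
from h import *
im=np.mean([get_image("top").astype(float) for _ in range(2)],0).astype(np.uint8)[170:270,140:318]
im=cv2.convertScaleAbs(im,alpha=1.3)
cv2.imwrite("pics/top1.png",cv2.resize(im[:,:,::-1],None,fx=4.49,fy=4.49,interpolation=cv2.INTER_CUBIC))
E
```

```text
(no output)
```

View pics/top1.png

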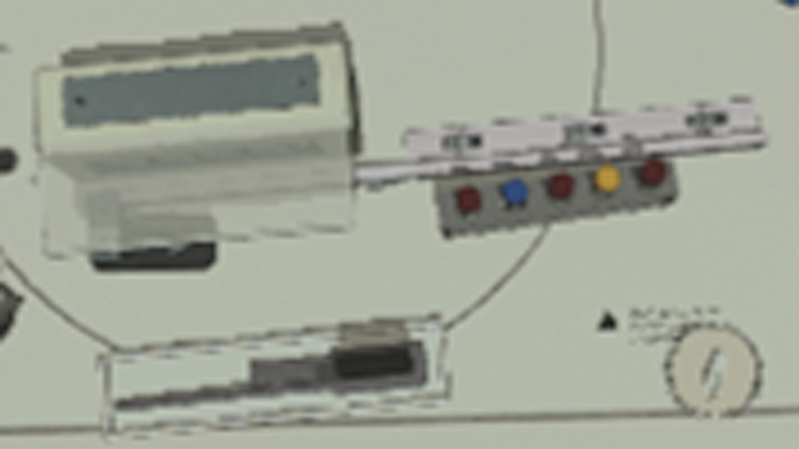

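The crop shows:
- Tray corners at (105,353), (108,433), (447,395) and (440,318).
- Fin top centre at about (371,360).
- Rail front edge from (358,186) to (765,147).
- Visor lip from (45,257) to (352,230).
- Rack front corners at (447,237) and (676,203).

Run:
```python
from h import *
np.set_printoptions(precision=1,suppress=True)
c=camera_info("top")
for n,x,y,z in [("trayLT",105,353,12),("trayLB",108,433,12),("trayRB",447,395,12),("trayRT",440,318,12),("fin",371,360,76),("railL",358,186,22),("railR",765,147,22),("visL",45,257,110),("visR",352,230,110),("visRback",345,30,110),("housL",38,70,110),("rackfl",447,237,10),("rackfr",676,203,10),("cap1",468,198,96),("cap5",652,172,96),("dish",715,370,14)]:
    print(n,ray(c,140+x/4.49,170+y/4.49,z))
s=read_state();cw=camera_info("wrist");T=np.eye(4);T[:3,:3]=R.from_euler("xyz",s["tool_rot"]).as_matrix();T[:3,3]=s["eef_pos"]
print(np.linalg.inv(T)@cw["T"],cw)
```

```text
trayLT [463.2 152.3  12. ]
trayLB [413.8 149.7  12. ]
trayRB [431.5 -61.7  12. ]
trayRT [479.7 -58.2  12. ]
fin [451.9 -17.7  76. ]
railL [563.7  -7.9  22. ]
railR [ 582.8 -268.8   22. ]
visL [514.6 168.3 110. ]
visR [526.   -9.4 110. ]
visRback [645.6  -6.5 110. ]
housL [625.3 174.7 110. ]
rackfl [531.2 -63.7  10. ]
rackfr [ 549.5 -211.4   10. ]
cap1 [544.9 -77.5  96. ]
cap5 [ 557.9 -187.7   96. ]
dish [ 442.5 -231.    14. ]
[[  -0.    -1.    -0.3   72.7]
 [   1.    -0.    -0.     0.4]
 [   0.    -0.3    1.  -142.7]
 [   0.     0.     0.     1. ]] {'fx': 272.0837095002053, 'fy': 272.0837095002053, 'cx': 256.4619881210069, 'cy': 189.4407733022841, 'T': array([[  0.3,   0.9,   0.3, 125.8],
       [  1. ,  -0.3,  -0.1, 642. ],
       [ -0. ,   0.3,  -1. , 373.5],
       [  0. ,   0. ,   0. ,   1. ]])}
```

Emit:
{"op": "play_rows", "data": {"deltas": [-30, -19, 0, 0, 0, 0.1, 0.6, -74, -47, 0, 0, 0, 0.2, 0.6, -120, -75, 0, 0, 0, 0.3, 0.6, -165, -103, 0, 0, 0, 0.42, 0.6, -210, -132, 0, 0, 0, 0.54, 0.6, -250, -160, 0, 0, 0, 0.66, 0.6, -275, -205, 10, 0, 0, 0.78, 0.6, -300, -255, 20, 0, 0, 0.9, 0.6, -323, -306, 30, 0, 0, 1.0, 0.6, -346, -356, 40, 0, 0, 1.08, 0.6]}}

```text
clock: 1.45
eef_pos: [418.4, 175.0, 191.1]
tool_rot: [3.141, 0.0, 1.754]
force: [2.8, -0.8, -0.6]
width: 51.4
gripper_force: 0.0
```

```bash
cat >> h.py <<'E'
def delta(pos,yaw,s=None):
    s=s or read_state(); A=R.from_euler("xyz",s["tool_rot"]); B=R.from_euler("xyz",[np.pi,0,yaw])
    return A.inv().apply(np.array(pos)-s["eef_pos"]),(A.inv()*B).as_rotvec()
def st():
    s=read_state();print("t",round(s["clock"],2),"pos",np.round(s["eef_pos"],1),"rot",np.round(s["tool_rot"],4),"F",np.round(s["force"],1),"w",round(s["width"],1),"q",np.round(s["qpos"],2));return s
E
python3 -c "
from h import *
st();print(delta([452,-20,150],1.652))"
```

```text
t 1.45 pos [418.4 175.  191.1] rot [3.141  0.     1.7543] F [ 2.8 -0.8 -0.6] w 51.4 q [-0.7   0.43  0.33  2.1  -0.23  0.65 -0.03]
(array([-197.84067284,   -2.54756022,   41.14277154]), array([ 6.41325199e-04, -1.86760171e-05,  1.02320414e-01]))
```

Emit:
{"op": "play_rows", "data": {"deltas": [-45, -1, 10, 0, 0, 0.04, 0.6, -95, -1, 20, 0, 0, 0.08, 0.6, -150, -2, 34, 0, 0, 0.1, 0.6, -190, -2, 41, 0, 0, 0.1, 0.6, -198, -2, 41, 0, 0, 0.1, 0.6, -198, -2, 41, 0, 0, 0.1, 0.6]}}

```text
clock: 2.2
eef_pos: [452.9, -18.2, 150.3]
tool_rot: [-3.142, -0.0, 1.656]
force: [0.6, 1.0, -0.0]
width: 51.4
gripper_force: 0.0
```

```bash
python3 -c "
from h import *
st();c=camera_info('wrist');im=get_image('wrist');np.save('cw.npy',c['T'])
cv2.imwrite('pics/w1.png',cv2.resize(cv2.convertScaleAbs(im,alpha=1.3)[:,:,::-1],(800,600),interpolation=cv2.INTER_CUBIC))"
```

```text
t 2.2 pos [452.9 -18.2 150.3] rot [-3.1415e+00 -5.0000e-04  1.6561e+00] F [ 0.6  1.  -0. ] w 51.4 q [-0.23  0.5   0.29  2.14 -0.28  0.54  0.35]
```

View pics/w1.png

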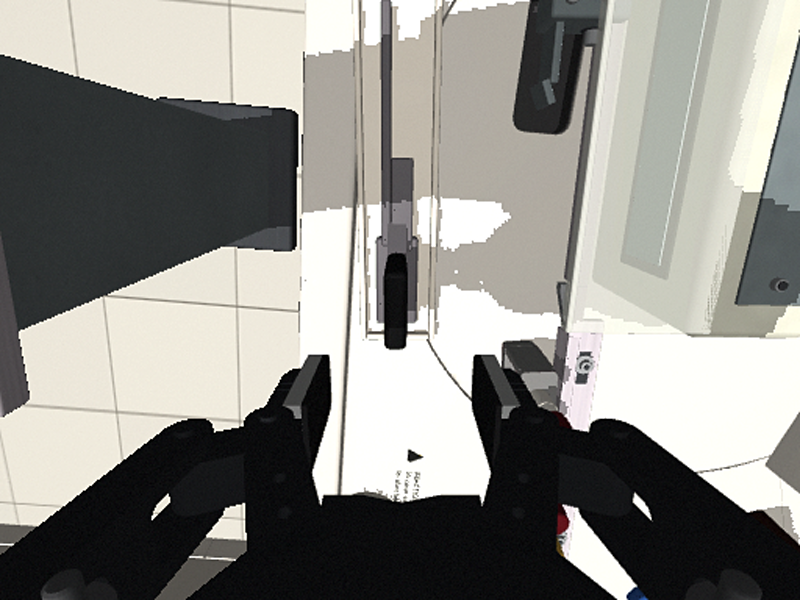

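The wrist view shows the fin top at (385–407, 258–348), the tray's rear end at row ~338 between columns 365 and 433, the blade at column ~386, the visor corner at (568,333), and the rail below it at columns 562–600.

Run:
```python
from h import *
np.set_printoptions(precision=1,suppress=True)
c=camera_info("wrist");k=.64
for n,x,y,z in [("finback",395,348,80),("finfront",395,258,80),("finL",385,330,80),("finR",407,330,80),("trayRL",365,338,12),("trayRR",433,338,12),("bladefar",386,10,17),("bladenear",387,200,17),("visor",568,333,102),("visor107",568,333,110),("railfront",562,345,22),("railf2",557,400,22)]:
    print(n,ray(c,x*k,y*k,z))
for p in [(452.6,-21.8,80),(450.8,0.1,80),(454.4,-43.7,80),(450.8,.1,14)]: print(p,proj(c,np.array(p))/k)
```

```text
finback [450.7 -37.2  80. ]
finfront [446.6  12.2  80. ]
finL [444.5 -27.2  80. ]
finR [456.2 -26.2  80. ]
trayRL [430.4 -60.6  12. ]
trayRR [478.5 -56.5  12. ]
bladefar [430.  141.1  17. ]
bladenear [438.7  36.5  17. ]
visor [532.4 -12.7 102. ]
visor107 [528.8  -9.9 110. ]
railfront [566.4 -50.   22. ]
railf2 [571.  -92.2  22. ]
(452.6, -21.8, 80) [401.  321.7]
(450.8, 0.1, 80) [401.2 281.7]
(454.4, -43.7, 80) [400.8 359.6]
(450.8, 0.1, 14) [401. 257.]
```

Emit:
{"op": "play_rows", "data": {"deltas": [3.4, -2.7, 35, 0, 0, 0, 0.5, 3.4, -2.7, 75, 0, 0, 0, 0.5, 3.4, -2.7, 100, 0, 0, 0, 0.5, 3.4, -2.7, 108, 0, 0, 0, 0.5, 3.4, -2.7, 108, 0, 0, 0, 0, 3.4, -2.7, 108, 0, 0, 0, 0, 3.4, -2.7, 108, 0, 0, 0, 0, 3.4, -2.7, 108, 0, 0, 0, 0, 3.4, -2.7, 108, 0, 0, 0, 0, 3.4, -2.7, 108, 0, 0, 0, 0]}}

```text
clock: 3.5
eef_pos: [450.4, -15.0, 43.0]
tool_rot: [3.14, -0.0, 1.657]
force: [-0.8, 0.6, 6.3]
width: 11.2
gripper_force: 60.7
```

```bash
python3 -c "
from h import *
st()"
```

```text
t 3.5 pos [450.4 -15.   43. ] rot [ 3.1403e+00 -2.0000e-04  1.6568e+00] F [-0.8  0.6  6.3] w 11.2 q [-0.13  0.71  0.15  2.21 -0.4   0.25  0.45]
```

Emit:
{"op": "play_rows", "data": {"deltas": [0, 0, -5, 0, 0, 0, 0, 0, 0, -25, 0, 0, 0, 0, 0, 0, -55, 0, 0, 0, 0, -15, 0, -77, 0, 0, 0, 0, -60, 4, -77, 0, 0, 0.01, 0, -110, 12, -77, 0, 0, 0.02, 0, -165, 20, -77, 0, 0, 0.03, 0, -220, 28, -77, 0, 0, 0.03, 0, -270, 34.5, -77, 0, 0, 0.03, 0, -293, 34.5, -77, 0, 0, 0.03, 0]}}

```text
clock: 4.75
eef_pos: [509.0, -307.9, 119.4]
tool_rot: [3.142, 0.002, 1.623]
force: [0.4, 1.1, -1.4]
width: 11.1
gripper_force: 59.8
```

```bash
python3 -c "
from h import *
st();im=get_image('top');st()
im=cv2.convertScaleAbs(im,alpha=1.3)[150:270,140:340];cv2.imwrite('pics/t2.png',cv2.resize(im[:,:,::-1],None,fx=4,fy=4,interpolation=cv2.INTER_CUBIC))
im=get_image('wrist');cv2.imwrite('pics/w2.png',cv2.resize(cv2.convertScaleAbs(im,alpha=1.1)[:,:,::-1],(800,600),interpolation=cv2.INTER_CUBIC))"
```

```text
t 4.75 pos [ 509.  -307.9  119.4] rot [3.1415e+00 2.1000e-03 1.6234e+00] F [ 0.4  1.1 -1.4] w 11.1 q [ 0.34  0.7   0.25  1.78 -0.26  0.68  0.79]
t 4.8 pos [ 508.7 -310.3  119.5] rot [3.1413 0.0044 1.6217] F [ 1.7 -3.6 -0.9] w 11.5 q [ 0.34  0.7   0.25  1.78 -0.26  0.68  0.79]
```

View pics/w2.png

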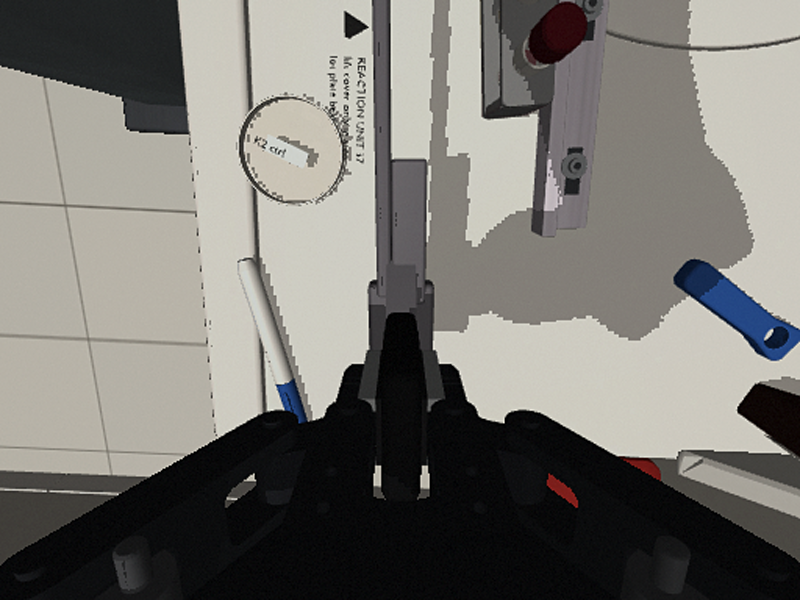

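The wrist view shows the rack's tail outer bottom corner at (487,117), the rail's rear end at (534,234), the heel face top at (392–427,160), and the blade at columns 375–391. The dish (290,150) and pen are clear of the pusher.

Run:
```python
from h import *
np.set_printoptions(precision=1,suppress=True)
s=st();c=camera_info("wrist");k=.64
zb=s["eef_pos"][2]-39
A=R.from_euler("xyz",s["tool_rot"])
for n,x,y,z in [("tailout",487,117,0),("tailtop10",485,105,10),("railend bottom",534,235,0),("railend top",545,236,22),("heelL",392,160,zb+13),("heelR",427,160,zb+13),("bladeR",391,10,zb+13),("bladeR2",391,150,zb+13)]:
    p=ray(c,x*k,y*k,z);print(n,p,"tool",A.inv().apply(p-s["eef_pos"]))
```

```text
t 4.85 pos [ 508.4 -307.2  119.2] rot [-3.1  0.   1.6] F [-0.4 -0.1 -1.6] w 11.2 q [ 0.3  0.7  0.2  1.8 -0.3  0.7  0.8]
tailout [ 551.6 -203.2    0. ] tool [101.9  48.6 119. ]
tailtop10 [ 548.  -198.4   10. ] tool [106.8  45.2 109. ]
railend bottom [ 587.9 -268.8    0. ] tool [ 34.4  81.4 119.1]
railend top [ 587.1 -266.2   22. ] tool [37.  80.7 97.1]
heelL [ 500.4 -231.3   93.2] tool [76.3 -4.1 25.9]
heelR [ 513.6 -230.6   93.2] tool [76.3  9.1 25.9]
bladeR [ 497.8 -182.1   93.2] tool [125.6  -4.1  25.8]
bladeR2 [ 499.8 -227.7   93.2] tool [79.9 -4.4 25.9]
```

Emit:
{"op": "play_rows", "data": {"deltas": [0, 0, 25, 0, 0, 0, 0, 0, 0, 55, 0, 0, 0, 0, 0, 0, 72, 0, 0, 0, 0, 0, 8, 77, 0, 0, 0, 0, 0, 18, 77, 0, 0, 0, 0, 0, 26, 77, 0, 0, 0, 0, 0, 31, 77, 0, 0, 0, 0, 0, 32, 77, 0, 0, 0, 0]}}

```text
clock: 5.85
eef_pos: [542.0, -302.3, 42.7]
tool_rot: [3.141, 0.0, 1.627]
force: [-0.4, -0.2, -1.7]
width: 11.5
gripper_force: 59.8
```

```bash
python3 -c "
from h import *
st();c=camera_info('wrist');im=get_image('wrist');st();np.save('c3.npy',c['T'])
cv2.imwrite('pics/w3.png',cv2.resize(cv2.convertScaleAbs(im,alpha=1.1)[:,:,::-1],(800,600),interpolation=cv2.INTER_CUBIC))"
```

```text
t 5.85 pos [ 542.  -302.3   42.7] rot [3.1409e+00 3.0000e-04 1.6272e+00] F [-0.4 -0.2 -1.7] w 11.5 q [ 0.33  0.84  0.22  1.74 -0.29  0.59  0.78]
t 5.9 pos [ 541.7 -302.3   42.5] rot [3.1413e+00 2.0000e-04 1.6270e+00] F [ 0.1 -0.6 -1.1] w 11.6 q [ 0.33  0.84  0.22  1.74 -0.29  0.59  0.78]
```

View pics/w3.png

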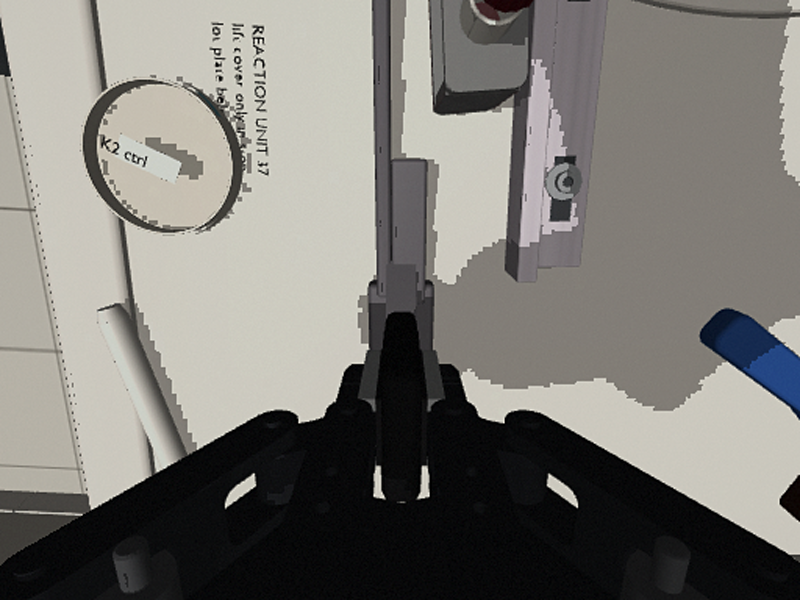

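In this view the blade's inner face is at column 391. The rack's tail outer corner is at (437,113), its rail-side tail corner at about (521,104), and the rail's front edge runs from (513,245) to (533,30).

Run:
```python
from h import *
np.set_printoptions(precision=1,suppress=True)
s=read_state();c=camera_info("wrist");c["T"]=np.load("c3.npy");k=.64
A=R.from_euler("xyz",s["tool_rot"]);im=get_image("wrist")
for n,x,y,z in [("tail out bot",437,113,0),("tail out 10",434,95,10),("railend b",507,278,0),("railend t",514,281,22),("railtop far",534,30,22),("heel",405,159,18),("bl",391,10,18),("pen",112,305,8)]:
    p=ray(c,x*k,y*k,z);print(n,p,"tool",A.inv().apply(p-s["eef_pos"]))
cv2.imwrite('pics/w4.png',cv2.resize(im[0:190,230:400,::-1],None,fx=3.1,fy=3.1,interpolation=cv2.INTER_CUBIC))
```

```text
tail out bot [ 550.6 -207.     0. ] tool [94.7 14.2 42.5]
tail out 10 [ 548.2 -202.    10. ] tool [99.8 12.1 32.5]
railend b [ 587.5 -273.5    0. ] tool [26.2 47.3 42.6]
railend t [ 584.4 -269.5   22. ] tool [30.4 44.5 20.6]
railtop far [ 579.6 -181.9   22. ] tool [118.   44.6  20.5]
heel [ 538.5 -225.8   18. ] tool [76.6  1.1 24.5]
bl [ 530.9 -177.5   18. ] tool [125.2  -3.8  24.5]
pen [ 414.3 -293.4    8. ] tool [  16.1 -126.7   34.5]
```

View pics/w4.png

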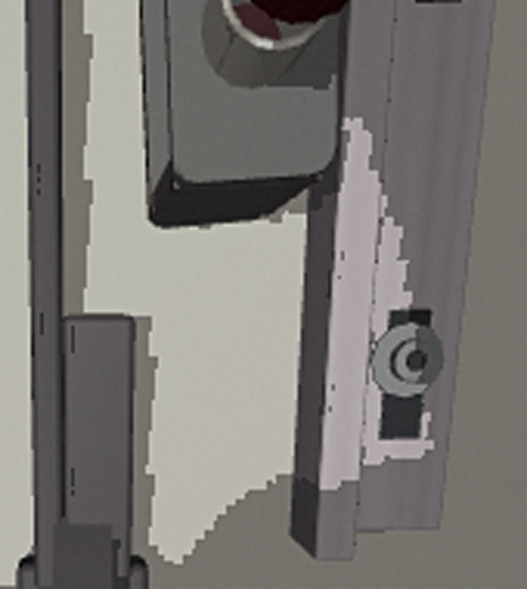

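The rail's top front edge runs from (318,558) to (342,160) in the crop, its bottom edge from (291,535) to (307,215), and the rack's outer bottom edge from (150,222) to (141,0).

Run:
```python
from h import *
np.set_printoptions(precision=1,suppress=True)
s=read_state();c=camera_info("wrist")
A=R.from_euler("xyz",s["tool_rot"])
for n,a,b,z in [("railtop",(318,558),(342,160),22),("railbot",(291,535),(307,215),0),("rackbot",(150,222),(141,0),0),("blade top inner",(64,320),(61,60),18)]:
    P=[A.inv().apply(ray(c,230+q[0]/3.1,q[1]/3.1,z)-s["eef_pos"]) for q in (a,b)]
    d=P[1]-P[0];print(n,P[0],P[1],"yaw rel tool",-d[1]/d[0])
```

```text
railtop [30.4 46.3 20.4] [102.5  44.8  20.4] yaw rel tool 0.02029391796467931
railbot [30.1 46.2 42.4] [96.4 44.8 42.4] yaw rel tool 0.020855353296775892
rackbot [95.1 13.  42.4] [134.1  10.4  42.4] yaw rel tool 0.06635152899227799
blade top inner [75.8 -4.2 24.4] [119.   -4.4  24.4] yaw rel tool 0.005818992003598668
```

Emit:
{"op": "play_rows", "data": {"deltas": [0, 4, 1, 0, 0, 0, 0, 0, 8, 2, 0, 0, 0, 0, 0, 11, 2, 0, 0, 0, 0, 0, 13, 2, 0, 0, 0, 0, 0, 15, 2, 0, 0, 0, 0, 0, 17, 2, 0, 0, 0, 0, 0, 18.5, 2, 0, 0, 0, 0, 0, 20, 2, 0, 0, 0, 0, 0, 21, 2, 0, 0, 0, 0, 0, 22, 2, 0, 0, 0, 0]}}

```text
clock: 7.2
eef_pos: [563.2, -300.8, 40.2]
tool_rot: [-3.141, -0.001, 1.627]
force: [-2.1, 0.6, -1.5]
width: 11.3
gripper_force: 59.8
```

```bash
python3 -c "
from h import *
st()"
```

```text
t 7.2 pos [ 563.2 -300.8   40.2] rot [-3.1410e+00 -5.0000e-04  1.6269e+00] F [-2.1  0.6 -1.5] w 11.3 q [ 0.32  0.87  0.22  1.69 -0.29  0.62  0.76]
```

Emit:
{"op": "play_rows", "data": {"deltas": [0, 0.5, 0, 0, 0, 0, 0, 0, 1, 0, 0, 0, 0, 0, 0, 1.5, 0, 0, 0, 0, 0, 0, 1.5, 0, 0, 0, 0, 0]}}

```text
clock: 7.7
eef_pos: [564.9, -301.0, 40.3]
tool_rot: [3.142, -0.0, 1.627]
force: [-1.1, 0.8, -1.9]
width: 11.6
gripper_force: 59.8
```

Emit:
{"op": "play_rows", "data": {"deltas": [0, 0.5, 0, 0, 0, 0, 0, 0, 1, 0, 0, 0, 0, 0, 0, 1, 0, 0, 0, 0, 0]}}

```text
clock: 8.07
eef_pos: [565.9, -301.0, 40.3]
tool_rot: [3.142, 0.0, 1.627]
force: [-1.2, 1.3, -1.8]
width: 11.3
gripper_force: 59.7
```

Emit:
{"op": "play_rows", "data": {"deltas": [0, 0.5, 0, 0, 0, 0, 0, 0, 1, 0, 0, 0, 0, 0, 0, 1, 0, 0, 0, 0, 0]}}

```text
clock: 8.45
eef_pos: [566.7, -300.9, 40.2]
tool_rot: [-3.141, -0.0, 1.627]
force: [-1.8, 0.6, -1.7]
width: 11.8
gripper_force: 59.8
```

Emit:
{"op": "play_rows", "data": {"deltas": [0, 0.5, 0, 0, 0, 0, 0, 0, 1, 0, 0, 0, 0, 0, 0, 1, 0, 0, 0, 0, 0]}}

```text
clock: 8.82
eef_pos: [567.3, -300.9, 40.2]
tool_rot: [-3.141, -0.0, 1.627]
force: [-3.1, 0.3, -0.8]
width: 11.2
gripper_force: 60.0
```

Emit:
{"op": "play_rows", "data": {"deltas": [0, 0.5, 0, 0, 0, 0, 0, 0, 1, 0, 0, 0, 0, 0, 0, 1, 0, 0, 0, 0, 0]}}

```text
clock: 9.2
eef_pos: [568.2, -300.8, 40.1]
tool_rot: [-3.14, -0.0, 1.627]
force: [-4.8, -0.2, -1.5]
width: 11.1
gripper_force: 60.6
```

Emit:
{"op": "play_rows", "data": {"deltas": [3, -0.05, 0, 0, 0, 0, 0, 6, -0.1, 0, 0, 0, 0, 0, 9, -0.15, 0, 0, 0, 0, 0, 12, -0.2, 0, 0, 0, 0, 0, 14, -0.25, 0, 0, 0, 0, 0, 16, -0.3, 0, 0, 0, 0, 0, 18, -0.3, 0, 0, 0, 0, 0, 19, -0.35, 0, 0, 0, 0, 0, 20, -0.35, 0, 0, 0, 0, 0, 20, -0.35, 0, 0, 0, 0, 0]}}

```text
clock: 10.45
eef_pos: [567.1, -284.0, 40.8]
tool_rot: [3.141, 0.005, 1.626]
force: [-4.9, -4.3, -0.7]
width: 11.1
gripper_force: 61.0
```

```bash
python3 -c "
from h import *
st();im=get_image('wrist')
st()
cv2.imwrite('pics/w5.png',cv2.resize(cv2.convertScaleAbs(im[0:260,150:450],alpha=1.2)[:,:,::-1],None,fx=2.3,fy=2.3,interpolation=cv2.INTER_CUBIC))"
```

```text
t 10.45 pos [ 567.1 -284.    40.8] rot [3.1412 0.0046 1.6261] F [-4.9 -4.3 -0.7] w 11.1 q [ 0.28  0.86  0.23  1.71 -0.3   0.61  0.73]
t 10.5 pos [ 567.  -284.    40.8] rot [3.1412 0.0046 1.6261] F [-5.5 -4.2 -0.7] w 10.9 q [ 0.28  0.86  0.23  1.71 -0.3   0.61  0.73]
```

View pics/w5.png

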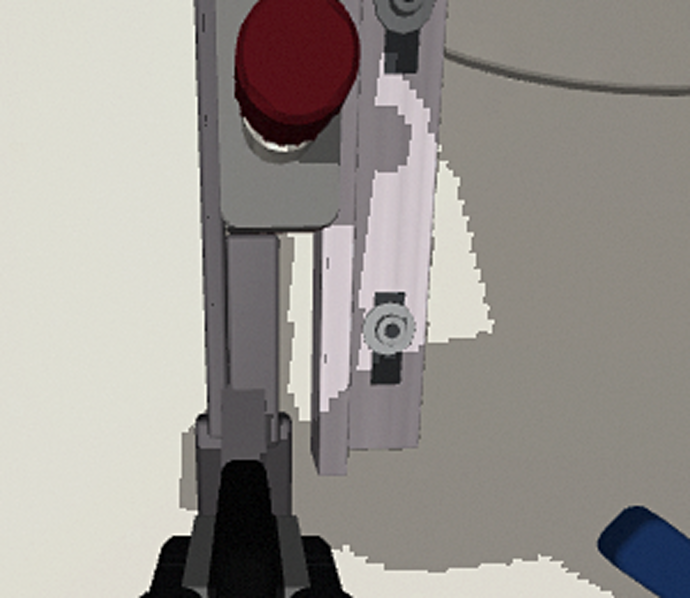

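The rack is flat on the rail and the heel is against its tail. I'll feed it now.

Emit:
{"op": "play_rows", "data": {"deltas": [2, -0.05, 0, 0, 0, 0, 0, 4, -0.1, 0, 0, 0, 0, 0, 6, -0.1, 0, 0, 0, 0, 0, 9, -0.15, 0, 0, 0, 0, 0, 12, -0.2, 0, 0, 0, 0, 0, 15, -0.25, 0, 0, 0, 0, 0, 18, -0.3, 0, 0, 0, 0, 0, 20, -0.35, 0, 0, 0, 0, 0]}}

```text
clock: 11.5
eef_pos: [565.6, -264.4, 40.8]
tool_rot: [3.141, 0.005, 1.626]
force: [-5.7, -5.9, -0.0]
width: 11.1
gripper_force: 61.1
```

Emit:
{"op": "play_rows", "data": {"deltas": [3, -0.05, 0, 0, 0, 0, 0, 6, -0.1, 0, 0, 0, 0, 0, 9, -0.15, 0, 0, 0, 0, 0, 12, -0.2, 0, 0, 0, 0, 0, 15, -0.25, 0, 0, 0, 0, 0, 18, -0.3, 0, 0, 0, 0, 0, 20, -0.35, 0, 0, 0, 0, 0]}}

```text
clock: 12.38
eef_pos: [564.2, -244.5, 40.8]
tool_rot: [3.141, 0.005, 1.626]
force: [-5.1, -6.0, -0.6]
width: 11.2
gripper_force: 61.1
```

Emit:
{"op": "play_rows", "data": {"deltas": [2, 0.1, 0, 0, 0, 0, 0, 4, 0.1, 0, 0, 0, 0, 0, 6, 0.1, 0, 0, 0, 0, 0, 8, 0.1, 0, 0, 0, 0, 0, 10, 0.1, 0, 0, 0, 0, 0, 12, 0.1, 0, 0, 0, 0, 0]}}

```text
clock: 13.12
eef_pos: [563.4, -232.8, 40.8]
tool_rot: [3.141, 0.005, 1.626]
force: [-5.0, -6.0, 0.1]
width: 11.7
gripper_force: 61.2
```

Emit:
{"op": "play_rows", "data": {"deltas": [2, 0, 0, 0, 0, 0, 0, 4, 0, 0, 0, 0, 0, 0, 6, -0.1, 0, 0, 0, 0, 0, 8, -0.1, 0, 0, 0, 0, 0, 10, -0.1, 0, 0, 0, 0, 0, 12, -0.15, 0, 0, 0, 0, 0]}}

```text
clock: 13.88
eef_pos: [562.5, -220.9, 40.8]
tool_rot: [3.141, 0.005, 1.625]
force: [-5.9, -6.6, 0.1]
width: 11.0
gripper_force: 61.2
```

```bash
python3 -c "
from h import *
st();im=get_image('scene');im2=get_image('wrist')
a=cv2.resize(im[150:270,180:330],None,fx=4,fy=4,interpolation=cv2.INTER_CUBIC);cv2.imwrite('pics/s6.png',cv2.convertScaleAbs(a,alpha=1.2)[:,:,::-1])"
```

```text
t 13.88 pos [ 562.5 -220.9   40.8] rot [3.1413 0.0051 1.6255] F [-5.9 -6.6  0.1] w 11.0 q [ 0.18  0.83  0.23  1.79 -0.32  0.55  0.67]
```

View pics/s6.png

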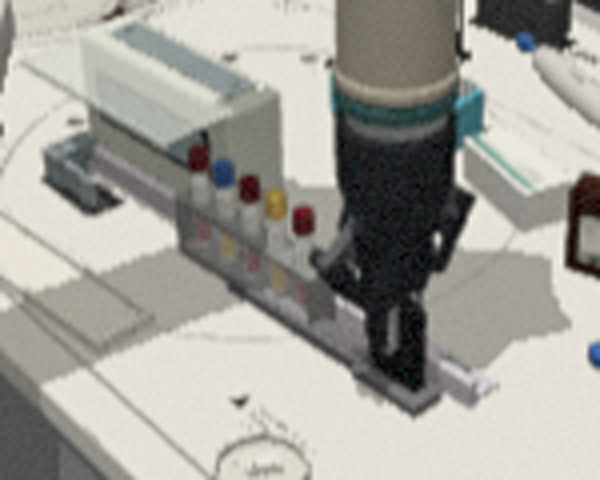

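The rack is on the rail with its nose just entering under the visor, and its tubes clear the lip. Feeding continues.

Emit:
{"op": "play_rows", "data": {"deltas": [2.5, 0.1, 0, 0, 0, 0, 0, 5, 0, 0, 0, 0, 0, 0, 7.5, 0, 0, 0, 0, 0, 0, 10, -0.1, 0, 0, 0, 0, 0, 12.5, -0.1, 0, 0, 0, 0, 0, 15, -0.15, 0, 0, 0, 0, 0]}}

```text
clock: 14.72
eef_pos: [561.5, -205.9, 40.8]
tool_rot: [3.141, 0.005, 1.625]
force: [-6.4, -7.2, 0.5]
width: 11.4
gripper_force: 61.3
```

Emit:
{"op": "play_rows", "data": {"deltas": [2.5, 0, 0, 0, 0, 0, 0, 5, -0.1, 0, 0, 0, 0, 0, 7.5, -0.1, 0, 0, 0, 0, 0, 10, -0.15, 0, 0, 0, 0, 0, 12.5, -0.2, 0, 0, 0, 0, 0, 15, -0.25, 0, 0, 0, 0, 0]}}

```text
clock: 15.48
eef_pos: [560.4, -190.9, 40.8]
tool_rot: [3.141, 0.005, 1.625]
force: [-5.3, -6.7, 0.7]
width: 11.1
gripper_force: 61.4
```

Emit:
{"op": "play_rows", "data": {"deltas": [2.5, 0, 0, 0, 0, 0, 0, 5, -0.1, 0, 0, 0, 0, 0, 7.5, -0.1, 0, 0, 0, 0, 0, 10, -0.15, 0, 0, 0, 0, 0, 12.5, -0.2, 0, 0, 0, 0, 0, 15, -0.25, 0, 0, 0, 0, 0, 17.5, -0.3, 0, 0, 0, 0, 0, 20, -0.35, 0, 0, 0, 0, 0]}}

```text
clock: 16.48
eef_pos: [558.9, -170.9, 40.8]
tool_rot: [3.141, 0.005, 1.625]
force: [-5.9, -7.2, 0.5]
width: 11.2
gripper_force: 61.4
```

Emit:
{"op": "play_rows", "data": {"deltas": [3, 0, 0, 0, 0, 0, 0, 6, -0.1, 0, 0, 0, 0, 0, 9, -0.15, 0, 0, 0, 0, 0, 12, -0.2, 0, 0, 0, 0, 0, 15, -0.25, 0, 0, 0, 0, 0, 18, -0.3, 0, 0, 0, 0, 0, 21, -0.35, 0, 0, 0, 0, 0, 25, -0.4, 0, 0, 0, 0, 0]}}

```text
clock: 17.48
eef_pos: [557.2, -145.9, 40.8]
tool_rot: [3.141, 0.005, 1.625]
force: [-5.2, -7.5, 1.4]
width: 11.3
gripper_force: 61.5
```

Emit:
{"op": "play_rows", "data": {"deltas": [3, 0, 0, 0, 0, 0, 0, 6, -0.1, 0, 0, 0, 0, 0, 9, -0.15, 0, 0, 0, 0, 0, 12, -0.2, 0, 0, 0, 0, 0, 15, -0.25, 0, 0, 0, 0, 0, 18, -0.3, 0, 0, 0, 0, 0, 21, -0.35, 0, 0, 0, 0, 0, 24, -0.4, 0, 0, 0, 0, 0]}}

```text
clock: 18.48
eef_pos: [555.4, -121.8, 40.7]
tool_rot: [3.142, 0.004, 1.625]
force: [-5.1, -8.3, 0.7]
width: 11.6
gripper_force: 61.6
```

```bash
python3 -c "
from h import *
st()"
```

```text
t 18.48 pos [ 555.4 -121.8   40.7] rot [3.1416 0.0044 1.6253] F [-5.1 -8.3  0.7] w 11.6 q [ 0.01  0.8   0.24  1.89 -0.36  0.49  0.55]
```

Emit:
{"op": "play_rows", "data": {"deltas": [2.5, 0.1, 0, 0, 0, 0, 0, 5, 0.1, 0, 0, 0, 0, 0, 7.5, 0, 0, 0, 0, 0, 0, 10, 0, 0, 0, 0, 0, 0, 12, -0.1, 0, 0, 0, 0, 0, 14, -0.1, 0, 0, 0, 0, 0, 16, -0.1, 0, 0, 0, 0, 0, 18, -0.15, 0, 0, 0, 0, 0]}}

```text
clock: 19.48
eef_pos: [554.2, -104.0, 40.8]
tool_rot: [-3.141, 0.004, 1.625]
force: [-6.4, -8.7, 1.6]
width: 11.2
gripper_force: 61.6
```

Emit:
{"op": "play_rows", "data": {"deltas": [1.5, 0, 0, 0, 0, 0, 0, 3, 0, 0, 0, 0, 0, 0, 4.5, -0.1, 0, 0, 0, 0, 0, 6, -0.1, 0, 0, 0, 0, 0]}}

```text
clock: 19.98
eef_pos: [553.8, -97.9, 40.8]
tool_rot: [-3.141, 0.004, 1.625]
force: [-6.5, -7.2, 1.0]
width: 11.5
gripper_force: 61.7
```

Emit:
{"op": "play_rows", "data": {"deltas": [1.5, 0, 0, 0, 0, 0, 0, 3, 0, 0, 0, 0, 0, 0, 4, -0.1, 0, 0, 0, 0, 0, 5, -0.1, 0, 0, 0, 0, 0]}}

```text
clock: 20.48
eef_pos: [553.4, -92.9, 40.7]
tool_rot: [-3.141, 0.004, 1.625]
force: [-5.9, -7.9, 1.9]
width: 11.1
gripper_force: 61.7
```

Emit:
{"op": "play_rows", "data": {"deltas": [1, 0, 0, 0, 0, 0, 0, 2, 0, 0, 0, 0, 0, 0, 3, 0, 0, 0, 0, 0, 0, 4, -0.1, 0, 0, 0, 0, 0]}}

```text
clock: 20.98
eef_pos: [553.2, -90.2, 40.8]
tool_rot: [3.141, 0.006, 1.625]
force: [-5.8, -11.1, 1.6]
width: 11.5
gripper_force: 61.9
```

Emit:
{"op": "play_rows", "data": {"deltas": [1, 0, 0, 0, 0, 0, 0, 2, 0, 0, 0, 0, 0, 0, 3, 0, 0, 0, 0, 0, 0, 4, -0.1, 0, 0, 0, 0, 0]}}

```text
clock: 21.48
eef_pos: [552.9, -86.8, 40.9]
tool_rot: [3.141, 0.007, 1.624]
force: [-5.6, -11.4, 1.9]
width: 11.3
gripper_force: 62.1
```

Emit:
{"op": "play_rows", "data": {"deltas": [1, 0, 0, 0, 0, 0, 0, 2, 0, 0, 0, 0, 0, 0, 3, 0, 0, 0, 0, 0, 0, 3, -0.1, 0, 0, 0, 0, 0]}}

```text
clock: 21.98
eef_pos: [552.8, -84.3, 41.0]
tool_rot: [3.141, 0.007, 1.624]
force: [-6.5, -12.0, 2.4]
width: 11.2
gripper_force: 62.2
```

Emit:
{"op": "play_rows", "data": {"deltas": [0.7, 0, 0, 0, 0, 0, 0, 1.4, 0, 0, 0, 0, 0, 0, 2, 0, 0, 0, 0, 0, 0, 2, 0, 0, 0, 0, 0]}}

```text
schema error: expected a multiple of 7 numbers
```

Emit:
{"op": "play_rows", "data": {"deltas": [0.7, 0, 0, 0, 0, 0, 0, 1.4, 0, 0, 0, 0, 0, 0, 1.4, 0, 0, 0, 0, 0]}}

```text
schema error: expected a multiple of 7 numbers
```

Emit:
{"op": "play_rows", "data": {"deltas": [0.7, 0, 0, 0, 0, 0, 0, 1.4, 0, 0, 0, 0, 0, 0, 2, 0, 0, 0, 0, 0, 0]}}

```text
clock: 22.35
eef_pos: [552.8, -83.9, 41.2]
tool_rot: [3.14, 0.009, 1.623]
force: [-7.9, -16.9, 3.1]
width: 11.3
gripper_force: 62.8
```

Emit:
{"op": "play_rows", "data": {"deltas": [0.7, 0, 0, 0, 0, 0, 0, 1.4, 0, 0, 0, 0, 0, 0, 1.4, 0, 0, 0, 0, 0, 0]}}

```text
clock: 22.72
eef_pos: [552.8, -83.9, 41.4]
tool_rot: [3.14, 0.011, 1.622]
force: [-6.3, -17.2, 3.8]
width: 11.3
gripper_force: 63.2
```

Emit:
{"op": "play_rows", "data": {"deltas": [-2, 0, 0, 0, 0, 0, 0, -4, 0, 0, 0, 0, 0, 0, -6, -0.3, 0, 0, 0, 0, 0, -8, -0.6, 0, 0, 0, 0, 0, -10, -1, 0, 0, 0, 0, 0, -12, -1.5, 0, 0, 0, 0, 0]}}

```text
clock: 23.48
eef_pos: [552.4, -86.8, 40.2]
tool_rot: [3.141, -0.0, 1.627]
force: [-2.6, -0.7, -3.2]
width: 10.8
gripper_force: 59.9
```

```bash
python3 -c "
from h import *
st();im=get_image('wrist');np.save('c7.npy',camera_info('wrist')['T'])
st()
cv2.imwrite('pics/w7.png',cv2.resize(cv2.convertScaleAbs(im[0:260,150:450],alpha=1.2)[:,:,::-1],None,fx=2.3,fy=2.3,interpolation=cv2.INTER_CUBIC))"
```

```text
t 23.48 pos [552.4 -86.8  40.2] rot [ 3.1410e+00 -1.0000e-04  1.6271e+00] F [-2.6 -0.7 -3.2] w 10.8 q [-0.04  0.79  0.23  1.92 -0.37  0.47  0.52]
t 23.52 pos [552.3 -87.3  40.3] rot [3.1410e+00 3.0000e-04 1.6267e+00] F [-4.  -0.4 -4. ] w 10.9 q [-0.04  0.79  0.23  1.92 -0.37  0.47  0.52]
```

View pics/w7.png

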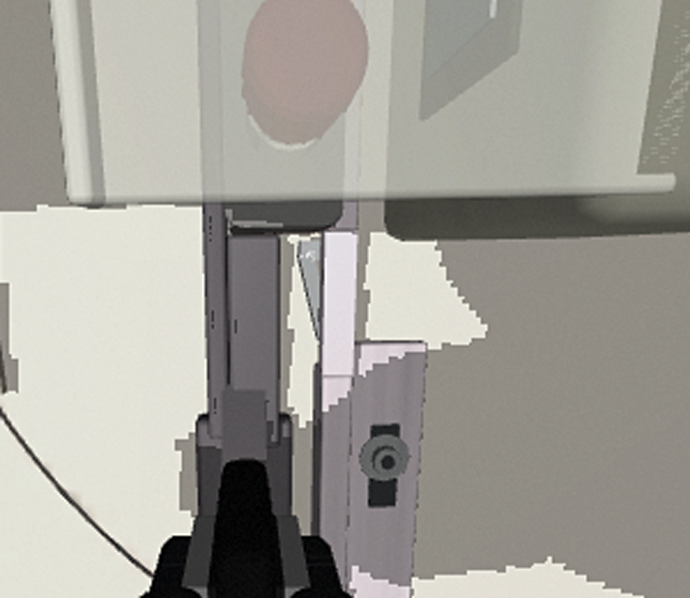

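The steel catch ramp is out again behind the tail, at (310,290), so it has snapped shut. I'll withdraw the pusher.

Emit:
{"op": "play_rows", "data": {"deltas": [-1, -1, 0, 0, 0, 0, 0, -3, -2, 0, 0, 0, 0, 0, -6, -4, 0, 0, 0, 0, 0, -12, -8, 0, 0, 0, 0, 0, -20, -14, 0, 0, 0, 0, 0, -30, -22, 0, 0, 0, 0, 0, -40, -32, 0, 0, 0, 0, 0, -43, -40, 0, 0, 0, 0, 0, -43, -42, -15, 0, 0, 0, 0, -43, -42, -35, 0, 0, 0, 0]}}

```text
clock: 24.78
eef_pos: [512.2, -131.9, 76.1]
tool_rot: [-3.141, -0.001, 1.627]
force: [-0.7, 0.5, -0.9]
width: 11.6
gripper_force: 59.7
```

```bash
python3 -c "
from h import *
s=st();print(delta([450.2,-16,110],1.654))"
```

```text
t 24.77 pos [ 512.2 -131.9   76.1] rot [-3.1411e+00 -7.0000e-04  1.6269e+00] F [-0.7  0.5 -0.9] w 11.6 q [ 0.04  0.71  0.24  1.99 -0.34  0.49  0.59]
(array([119.18274871, -55.44803719, -33.76263592]), array([-0.00051943, -0.00069849, -0.02707522]))
```

Emit:
{"op": "play_rows", "data": {"deltas": [5, -8, -15, 0, 0, 0, 0, 20, -24, -30, 0, 0, -0.01, 0, 45, -44, -34, 0, 0, -0.02, 0, 75, -54.5, -34, 0, 0, -0.028, 0, 105, -54.5, -34, 0, 0, -0.028, 0, 117.6, -54.5, -34, 0, 0, -0.028, 0, 117.6, -54.5, -34, 0, 0, -0.028, 0, 117.6, -54.5, -34, 0, 0, -0.028, 0]}}

```text
clock: 25.78
eef_pos: [451.8, -19.1, 109.5]
tool_rot: [3.141, 0.001, 1.654]
force: [-0.5, -0.4, -1.2]
width: 11.7
gripper_force: 59.8
```

```bash
python3 -c "
from h import *
s=st();print(delta([451.2,-17.5,43.5],1.655));c=camera_info('wrist');im=get_image('wrist')
cv2.imwrite('pics/w8.png',cv2.resize(cv2.convertScaleAbs(im,alpha=1.2)[:,:,::-1],(800,600),interpolation=cv2.INTER_CUBIC))"
```

```text
t 25.77 pos [451.8 -19.1 109.5] rot [3.1410e+00 8.0000e-04 1.6536e+00] F [-0.5 -0.4 -1.2] w 11.7 q [-0.21  0.58  0.27  2.17 -0.36  0.43  0.43]
(array([ 1.65637775, -0.52574099, 65.97275854]), array([ 0.00054337,  0.0008387 , -0.00144559]))
```

View pics/w8.png

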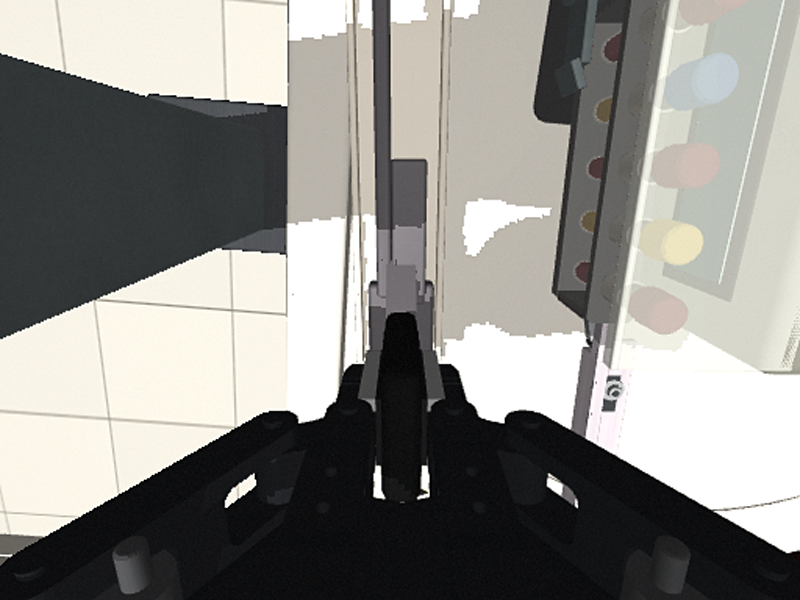

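The pusher lines up with the tray, whose walls are at columns ~350 and ~442, and the rack sits home and straight under the visor. I'll lower the pusher.

Emit:
{"op": "play_rows", "data": {"deltas": [1.7, -0.5, 20, 0, 0, 0, 0, 1.7, -0.5, 42, 0, 0, 0, 0, 1.7, -0.5, 56, 0, 0, 0, 0, 1.7, -0.5, 62, 0, 0, 0, 0, 1.7, -0.5, 64.5, 0, 0, 0, 0, 1.7, -0.5, 65.5, 0, 0, 0, 0, 1.7, -0.5, 66, 0, 0, 0, 0, 1.7, -0.5, 66.5, 0, 0, 0, 0]}}

```text
clock: 26.82
eef_pos: [451.1, -16.2, 43.1]
tool_rot: [3.141, 0.0, 1.655]
force: [-0.4, 0.1, 0.1]
width: 11.4
gripper_force: 59.8
```

Emit:
{"op": "play_rows", "data": {"deltas": [0, 0, 0.4, 0, 0, 0, 0, 0, 0, 0.4, 0, 0, 0, 0, 0, 0, 0.4, 0, 0, 0, 0.45, 0, 0, 0.4, 0, 0, 0, 0.45, 0, 0, 0.4, 0, 0, 0, 0.45, 0, 0, 0.4, 0, 0, 0, 0.45, 0, 0, -10, 0, 0, 0, 0.45, 0, 0, -40, 0, 0, 0, 0.45, 0, 0, -80, 0, 0, 0, 0.45, 0, 0, -105, 0, 0, 0, 0.45]}}

```text
clock: 28.08
eef_pos: [451.3, -16.3, 150.0]
tool_rot: [3.14, -0.0, 1.655]
force: [-0.1, -0.6, -0.2]
width: 38.7
gripper_force: 0.0
```

Emit:
{"op": "play_rows", "data": {"deltas": [0, 0, 0, 0, 0, 0, 0.45, 0, 0, 0, 0, 0, 0, 0.45, 0, 0, 0, 0, 0, 0, 0.45]}}

```text
clock: 28.45
eef_pos: [450.2, -16.2, 147.0]
tool_rot: [-3.14, -0.0, 1.655]
force: [-0.4, -0.4, -0.3]
width: 38.3
gripper_force: 0.0
```

Run:
```python
from h import *
np.set_printoptions(precision=1,suppress=True)
st();c=camera_info('wrist');im=get_image('wrist')
cv2.imwrite('pics/w9.png',cv2.resize(cv2.convertScaleAbs(im,alpha=1.2)[:,:,::-1],(800,600),interpolation=cv2.INTER_CUBIC))
for p in [(450.8,-18,80),(449,4,80),(452.6,-40,80)]: print(proj(c,np.array(p))/.64)
```

```text
t 28.45 pos [450.2 -16.2 147. ] rot [-3.1 -0.   1.7] F [-0.4 -0.4 -0.3] w 38.3 q [-0.3  0.5  0.3  2.1 -0.3  0.5  0.4]
[403.3 318.9]
[403.5 277.8]
[403.2 357.6]
```

View pics/w9.png

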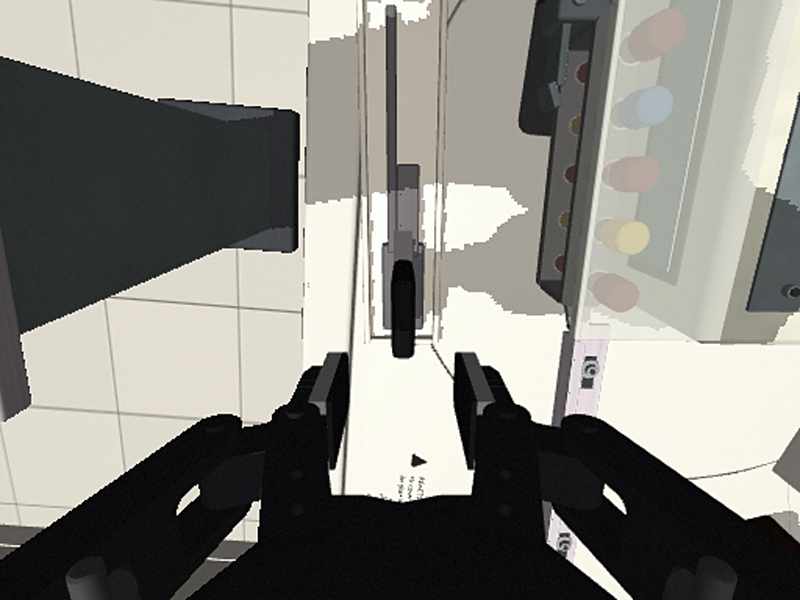

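The pusher stands in its tray with the sole inside both walls (columns 383–425) and the fin at (403, 262–357). The rack is home against the closed catch. I'll hand the job in.

```bash
python3 -c "
from cell import *
print(finish_job())"
```

```text
the job is handed in; nothing more can be done
None
```

The rack is fed home with the catch shut behind it, the pusher stands back in its tray, and the job was handed in at about 28.5 s; `finish_job` gave no verdict, so these are my readings from the pictures and forces (wrist force peaked at about 19 N at the stop).

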